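# Set the card crimper one click deeper and start it

## Robot

A 6-joint arm with a two-finger parallel gripper is mounted at the origin on the work surface. World frame = base frame: x ahead of the robot, y to its left, z up, the work surface at z = 0. Lengths are in m, angles in rad, forces in N, time in s.
With the tool pointing down it reaches from about 0.25 to 0.775 m from the base axis. Payload 4 kg.
Tool frame: the origin (TCP) lies on the centre line of the jaws, within the pads' length; the fingertips stand 8 mm ahead of it and the grasp point (between the pads) lies 11 mm behind it; z points along the fingers, y is the direction in which the jaws open and shut (so a half turn about z gives the same grasp; the last joint's range is limited). The gripper opens to 94 mm and grips with 3 to 60 N. Pads are 16 mm wide; open, the fingers measure 119 mm over their backs; the gripper's body (75 mm by 177 mm) begins 78 mm behind the grasp point.
Start: joints at [1.169, 0.087, 1.371, -0, 1.684, -0.103], TCP at [0.162, 0.526, 0.214] pointing down, gripper open.
Joint ranges: [-3.1, 3.1], [-0.76, 2.03], [0.27, 2.55], [-1.08, 4.22], [0.17, 2.65], [-2.57, 2.57]. Speed limits (rad/s): [2.79, 2.79, 3.14, 3.14, 3.14, 3.14].

## Interface

Orientations are given as [roll, pitch, yaw] about the fixed x, y, z axes, in that order (R = Rz(yaw) Ry(pitch) Rx(roll)).
In Python, from bench import robot gives the robot as it stands.
- The arm moves only by the shell command python3 -m crank 'ROWS' [OPENING]. ROWS is JSON, a list of rows, each a list of 4 numbers: the shift along the tool's x, y, z scaled (see below), then the turn about the tool's z scaled (see below). A call has exactly 10 rows; each row shifts and turns the commanded pose from where the row before left it, along the tool's axes as they then stand; what a row does not reach is not made up. The controller multiplies each number of a shift by 0.2 m and each number of a turn by pi/2 rad. A row lasts 1/8 s, in which the tool goes at most 62.5 mm and 10.7 degrees, less where a joint would pass 70% of its speed; a pose out of reach is approached as far as the arm can. A call with a number of a shift or a turn outside -1 to 1 is refused whole. A call with a gripper value outside its range is refused whole. OPENING is the gripper command: -1 is fully open, 1 is shut, values between are in proportion, set as the call begins (- or left out, the last holds). The fingers move at their own pace and stop on an object; the grip force is fixed at half the most. Time passes only in rows, so rows that do not move let the fingers close, or fill a call up. It gives the time, the measured TCP pose, the force and the opening at its end, in the units of the state.
- robot.get_obs(): the state, without advancing time (a new reading comes with each control period).
- robot.snapshot(name): name is "scene" or "top" or "wrist"; returns (picture, depth): 480x640x3 uint8, red, green, blue; 480x640 float32, m along the optical axis (not along the pixel's ray), 0 where there is no reading.
- robot.camera_params(name): a dict with "fx", "fy", "cx", "cy" (pixels), "distortion" ([k1, k2, p1, p2, k3] as OpenCV has them; the pictures are not rectified), "world_from_camera" (4x4, takes a point from camera to world coordinates). Camera axes: x right, y down, z forward; pixel columns grow to the right and rows downward; lengths in m; the calibration is good to about 2 mm. A picture is of the moment at which its call begins: read the wrist's pose just before it. camera_params takes no time and is no camera call; for the wrist camera it gives the pose at the moment of the call.
- robot.close_job(): hands the job in, once; it reports no verdict.
The state is a dict: "time": time; "joint_positions": joint angles; "qvel": joint speeds; "joint_torque": joint torques, N m; "tool_pos": TCP position; "ee_rot": TCP orientation; "wrist_force": force on the tool from outside, world axes, zero at the start; "wrist_torque": the same for the moment, N m; "width": finger opening in m.
Only numpy, scipy, OpenCV 4.12 (cv2) and the standard library are available. Lean on these libraries where they do the work, as an engineer would, in place of code of your own. Each camera call takes 0.05 s, during which the arm holds its last target.

## Task

Set the card crimping machine one flute depth deeper: with a fingertip rub the knurled rim of its big flat dial clockwise, seen from above, until it clicks into the next detent (the middle one of three), exactly one click and never on into the third. Then press the broad start button on the separate switch box fully down with a fingertip and let it spring back. Do not grip, lift or push aside anything: the jar, the card ring and the wooden stamp stay where they stand.

Things in the scene. Friction and masses are not known exactly. Their poses are not given: they have to be found in the camera images.
- machine: Card crimping machine, fixed to the table: grey housing 200 mm (its x) by 280 mm (its y), flat deck 65 mm above the table; two dark blocks and a fluted steel roller stand up to 34 mm above the deck along its far (+x) end, from x = +47 mm. Origin: centre of its underside; z up. The dial's axis stands on the deck at (-30, +50) mm of this frame.
- dial_top (a point): Centre of the dial's top face, on its vertical axis, 98 mm above the table. The dial is a flat black disc, 100 mm in diameter over the 40 fine upright ribs (knurl) of its rim, 26 mm thick, its underside 7 mm above the deck: too wide to pinch. A white line runs out to the rim on its dark top. Nothing stands on the deck within 20 mm of the rim.
- dial_mark (a point): Outer end of the white line on the dial's top face, 46 mm from the axis; it turns with the dial. Three black dashes (12 mm long) on the deck round the dial, on the side of the machine's -x, show where the line points at the three clicks; at the middle click it points along the machine's -x.
- dial (a joint): Angle of the dial in rad, growing clockwise seen from above. Detents: 0 (where it starts, within 0.1), 0.70 (the next, wanted), 1.40 (third, not wanted). A spring pulls it to the nearest: the humps between lie at 0.35 and 1.05, so turned past 0.40 and let go it snaps on to 0.70 by itself. Leaving a detent takes about 0.08 N m (1.6 N along the rim).
- start_button (a joint): Travel of the start button in m: 0 up, 0.008 fully down. A spring returns it; fully down takes 6 N.
- start_button_top (a point): Centre of the top face of the start button, a round pale button 40 mm in diameter on a black collar on a grey switch box 90 x 90 x 40 mm fixed on the table on one side of the machine; pressed straight down.
- glue_jar: Loose glue jar with a lid, 60 mm in diameter, 85 mm high, on the table on the other side of the machine; leave alone. Origin: centre of its underside.
- card_ring: Loose ring of brown card, 56 mm in diameter, 35 mm high, on the table near the machine, at its robot side; leave alone. Origin: centre of its underside.
- stamp: Loose wooden hand stamp, 32 mm in diameter, 55 mm high, standing on the machine's deck beside the dial; leave alone. Origin: centre of its underside.
There are look-alikes about, which are no part of the job. Leave any green look-alike of the part that bears start_button alone.

How it is judged:
On the way, in this order (a step that is already met when the one before it is completed fails the run):
1. the dial has clicked into the middle detent and rests there (within 0.12 rad) (value of joint dial between 0.58 and 0.82 rad and velocity of joint dial between -0.1 and 0.1 rad/s), for 0.3 s.
2. the start button is pressed down (6.5 mm or more of its 8 mm) (value of joint dial between 0.58 and 0.82 rad and value of joint start_button above 0.0065 m), for 0.05 s.
At the end, for the whole second after the job is handed in: The dial rests in the middle detent (0.70 rad, within 0.12), the start button has sprung back (less than 1.5 mm down), and the jar, card ring and stamp stand upright within 12 mm of where they were (value of joint dial between 0.58 and 0.82 rad and value of joint start_button below 0.0015 m and distance of each of glue_jar, card_ring, stamp from where it was at the start of the episode below 0.012 m and angle between each of glue_jar, card_ring, stamp's own z axis and vertical below 0.15 rad); the robot touches nothing.
It fails at once if the dial ran on to the third detent (beyond 1.2 rad) (value of joint dial above 1.2 rad).
It fails at once if the start button was pressed down before the dial was set (value of joint start_button above 0.0065 m and value of joint dial below 0.5 rad).
It fails at once if a bystander was lifted, carried or pushed away (moved more than 25 mm) (distance of any of glue_jar, card_ring, stamp from where it was at the start of the episode above 0.025 m).
It also fails if it takes over 51 s, if anything falls off the work surface, if the arm or the gripper's body presses on something with over 40 N, if the wrist force passes 120 N, or if a joint passes its speed limit or range.

## Working session

There is one attempt and no reset: what is moved stays moved. The work goes in short steps, Python scripts to look and compute and a shell command to move; the robot and the scene stay as the last step left them, time stands still between calls to the robot, and variables do not carry over. Pictures are saved under pics/ and viewed, and the job is handed in when it is done.

```bash
ls; mkdir -p pics; python3 - <<'E'
from bench import robot
import cv2,numpy as np
o=robot.get_obs()
print({k:np.round(v,3) for k,v in o.items()})
for n in ["scene","top","wrist"]:
    p=robot.camera_params(n); print(n,p)
    im,d=robot.snapshot(n); cv2.imwrite(f"pics/{n}0.png",im[:,:,::-1]); np.save(f"pics/{n}0_d.npy",d); np.save(f"pics/{n}0_i.npy",im)
E
```

```text
pics
{'time': np.float64(0.0), 'joint_positions': array([ 1.169,  0.088,  1.372, -0.   ,  1.684, -0.103]), 'qvel': array([-0.   , -0.   , -0.   ,  0.   , -0.   ,  0.001]), 'joint_torque': array([-2.0000e-03, -3.4017e+01, -3.0243e+01,  7.2000e-02,  3.3000e-02,
       -0.0000e+00]), 'tool_pos': array([0.162, 0.525, 0.212]), 'ee_rot': array([-3.139, -0.   ,  2.843]), 'wrist_force': array([-0.078,  0.33 , -0.263]), 'wrist_torque': array([-0.026,  0.005,  0.034]), 'width': np.float64(0.094)}
scene {'fx': 590.1653011957125, 'fy': 590.1653011957125, 'cx': 324.0730641745373, 'cy': 236.64797489395448, 'distortion': array([0.03234676, 0.        , 0.        , 0.        , 0.        ]), 'world_from_camera': array([[-0.87107545,  0.33383057, -0.36025645,  0.94394841],
       [ 0.49114113,  0.59626427, -0.63501914,  0.73499701],
       [ 0.00281925, -0.73008634, -0.68334909,  0.90947243],
       [ 0.        ,  0.        ,  0.        ,  1.        ]])}
top {'fx': 454.02842712084976, 'fy': 454.02842712084976, 'cx': 326.5788356848295, 'cy': 244.47911488416534, 'distortion': array([-0.1099132,  0.       ,  0.       ,  0.       ,  0.       ]), 'world_from_camera': array([[ 0.02160043, -0.99179813,  0.12597576,  0.38502858],
       [-0.99971869, -0.02266185, -0.00699837,  0.01423745],
       [ 0.00979581, -0.12578916, -0.99200863,  1.01013073],
       [ 0.        ,  0.        ,  0.        ,  1.        ]])}
wrist {'fx': 347.37591475813633, 'fy': 347.37591475813633, 'cx': 320.566059126727, 'cy': 233.60120691724794, 'distortion': array([-0.05587488,  0.        ,  0.        ,  0.        ,  0.        ]), 'world_from_camera': array([[ 0.2948985 ,  0.92310434,  0.24680609,  0.08870644],
       [ 0.95552793, -0.28458977, -0.07729834,  0.54707548],
       [-0.00111595,  0.25862528, -0.96597708,  0.38360506],
       [ 0.        ,  0.        ,  0.        ,  1.        ]])}
```

View pics/top0.png

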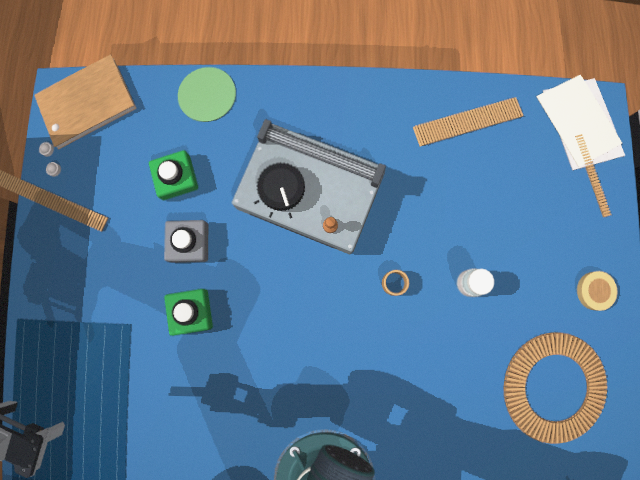

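View pics/scene0.png

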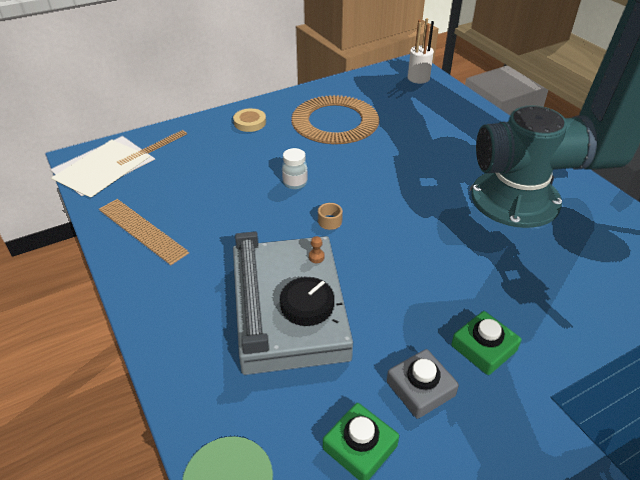

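View pics/wrist0.png

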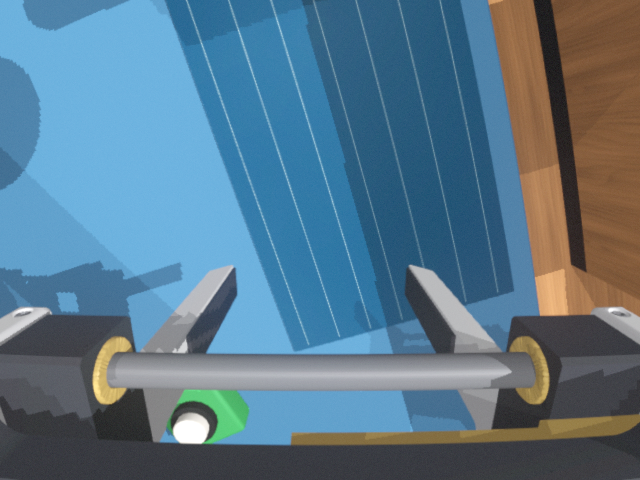

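Candidates for the switch box in the top view: green box (173,173), grey box (185,240), green box (187,312). The description says grey, so I choose (185,240). The dial is at (281,186), its white line ends near (287,206), and the three dashes are at (290,215), (271,214) and (256,202).

```bash
cat > h.py <<'E'
import numpy as np,cv2
from bench import robot
def K(p): return np.array([[p['fx'],0,p['cx']],[0,p['fy'],p['cy']],[0,0,1.]])
def ray(p,uv):
    n=cv2.undistortPoints(np.array(uv,float).reshape(-1,1,2),K(p),p['distortion']).reshape(-1,2)
    return np.c_[n,np.ones(len(n))]
def atz(p,uv,z):
    T=p['world_from_camera'];r=ray(p,uv)@T[:3,:3].T;c=T[:3,3]
    return c+r*((z-c[2])/r[:,2])[:,None]
def cloud(p,d):
    v,u=np.mgrid[0:480,0:640]
    r=ray(p,np.c_[u.ravel(),v.ravel()])*d.reshape(-1,1)
    T=p['world_from_camera'];return (r@T[:3,:3].T+T[:3,3]).reshape(480,640,3)
def proj(p,P):
    T=np.linalg.inv(p['world_from_camera']);
    return cv2.projectPoints(np.atleast_2d(P).astype(float),cv2.Rodrigues(T[:3,:3])[0],T[:3,3],K(p),p['distortion'])[0].reshape(-1,2)
E
python3 - <<'E'
from h import *
for n in ["top","scene"]:
    p=robot.camera_params(n);im=np.load(f"pics/{n}0_i.npy");d=np.load(f"pics/{n}0_d.npy");C=cloud(p,d)
    g=im.astype(int);mx=g.max(2);mn=g.min(2)
    def rep(name,m):
        P=C[m];
        if len(P)<5: print(n,name,len(P));return
        print(n,name,len(P),'mean',P.mean(0).round(4),'med z',np.median(P[:,2]).round(4),'circ',np.array(cv2.minEnclosingCircle(P[:,:2].astype(np.float32))[0]).round(4),round(cv2.minEnclosingCircle(P[:,:2].astype(np.float32))[1],4))
    X,Y,Z=C[...,0],C[...,1],C[...,2]
    # dial top: z 92..104
    if n=="top": u0,v0=281,186
    else: u0,v0=308,300
    v,u=np.mgrid[0:480,0:640]
    near=(np.hypot(u-u0,v-v0)<45)
    rep('dialtop',near&(abs(Z-.098)<.008))
    rep('deck',near&(abs(Z-.065)<.006))
    rep('line',near&(abs(Z-.098)<.008)&(mn>150))
    bu,bv=(182,239) if n=="top" else (424,371)
    nb=np.hypot(u-bu,v-bv)<25
    rep('button',nb&(mn>170)); print('z pct',np.percentile(Z[nb&(mn>170)],[5,50,95]).round(4))
    rep('box top',nb&(abs(Z-.04)<.005))
    m=(abs(Z-.065)<.005)&(mx-mn<40)&(mx>100)&(X>.3)&(X<.75)&(abs(Y)<.3)
    rep('decks',m)
    r=cv2.minAreaRect(C[m][:,:2].astype(np.float32)); print('rect',r)
    s=6
    for nm,(a,b) in dict(dial=(u0,v0),btn=(bu,bv)).items():
        cr=im[max(0,b-50):b+50,max(0,a-50):a+50,::-1]
        cv2.imwrite(f"pics/{n}_{nm}.png",cv2.resize(cr,None,fx=5,fy=5,interpolation=cv2.INTER_CUBIC))
E
cd pics; python3 -c "
import cv2,numpy as np
cv2.imwrite('c1.png',cv2.resize(np.hstack([cv2.imread('top_dial.png'),cv2.imread('top_btn.png')]),(800,400)))"
```

```text
top dialtop 1781 mean [0.6239 0.106  0.0974] med z 0.0975 circ [0.6454 0.0989] 0.0736
top deck 3705 mean [0.6307 0.1017 0.0644] med z 0.0643 circ [0.6306 0.1088] 0.0997
top line 87 mean [0.6255 0.0915 0.0971] med z 0.098 circ [0.6493 0.0922] 0.0692
top button 260 mean [0.5099 0.3157 0.0707] med z 0.0632 circ [0.4497 0.1762] 0.1744
z pct [0.061  0.0632 0.0661]
top box top 1031 mean [0.5104 0.317  0.0392] med z 0.0393 circ [0.5155 0.3205] 0.0566
top decks 7718 mean [0.6105 0.0424 0.0643] med z 0.0643 circ [0.4537 0.0093] 0.3122
rect ((0.5662854909896851, 0.021105468273162842), (0.38388824462890625, 0.6075475811958313), 6.821830749511719)
scene dialtop 1902 mean [0.6234 0.1088 0.0995] med z 0.0999 circ [0.6216 0.1047] 0.0521
scene deck 3641 mean [0.6181 0.0855 0.0669] med z 0.067 circ [0.6087 0.0812] 0.1114
scene line 57 mean [0.5971 0.0949 0.1009] med z 0.1011 circ [0.596  0.0964] 0.0197
scene button 396 mean [0.5123 0.3197 0.0671] med z 0.0655 circ [0.7199 0.5193] 0.3111
z pct [0.0598 0.0655 0.0681]
scene box top 828 mean [0.5076 0.3122 0.0414] med z 0.0414 circ [0.5056 0.3066] 0.0491
scene decks 6798 mean [0.6223 0.0649 0.0667] med z 0.0668 circ [0.4679 0.0121] 0.3142
rect ((0.568976640701294, 0.021827787160873413), (0.3914787173271179, 0.6080643534660339), 7.2758283615112305)
```

View pics/c1.png

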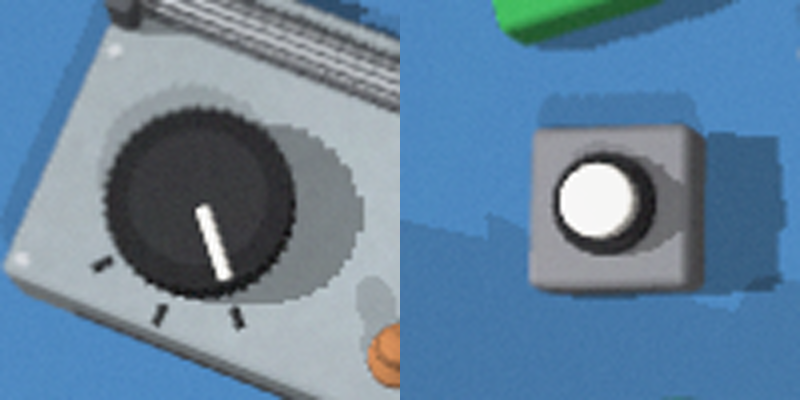

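The crop shows the grey box with a white button on a black collar. The dial's line points at the right-hand dash (287.5,205.8), with the middle dash at (271,214.8) and the third at (256.5,202). I'll now refine the geometry.

```bash
python3 - <<'E'
from h import *
for n,u0,v0,bu,bv in [("top",281,186,181,239),("scene",308,300,424,371)]:
    p=robot.camera_params(n);im=np.load(f"pics/{n}0_i.npy");d=np.load(f"pics/{n}0_d.npy");C=cloud(p,d)
    g=im.astype(int);Z=C[...,2]
    v,u=np.mgrid[0:480,0:640]
    near=(np.hypot(u-u0,v-v0)<32)&(abs(Z-.099)<.004)&((g.max(2)<75)|(g.min(2)>150))
    l,lab,st,_=cv2.connectedComponentsWithStats(near.astype(np.uint8)); k=1+st[1:,4].argmax(); m=lab==k
    P=C[m]; e=cv2.fitEllipse(cv2.convexHull(P[:,:2].astype(np.float32))); print(n,'dial',e,P.mean(0).round(4),np.percentile(Z[m],[5,50,95]).round(4))
    nb=(np.hypot(u-bu,v-bv)<16)&(g.min(2)>170); l,lab,st,_=cv2.connectedComponentsWithStats(nb.astype(np.uint8));k=1+st[1:,4].argmax();m=lab==k
    px=np.c_[u[m],v[m]].astype(np.float32); e=cv2.fitEllipse(cv2.convexHull(px)); print('btn px',e, 'at z .064', atz(p,[e[0]],.0635).round(4)); P=C[m]; print(np.median(P,0).round(4),np.percentile(P[:,2],[5,50,95]).round(4))
    w=near&(g.min(2)>150); px=np.c_[u[w],v[w]]; A=atz(p,px,.098); print('line ang',end=' ')
    q=cv2.fitLine(A[:,:2].astype(np.float32),cv2.DIST_L2,0,.01,.01).ravel(); print(np.degrees(np.arctan2(q[1],q[0]))%180, A.mean(0))
p=robot.camera_params("top")
D=atz(p,[(290.25,215.25),(271,214.75),(256.5,202.25)],.065); c=np.array([.6234,.107])
for x in D: print(x.round(4), np.degrees(np.arctan2(x[1]-c[1],x[0]-c[0])), np.hypot(*(x[:2]-c)))
print(atz(p,[(281,186.5),(287.5,205.75)],.098))
E
```

```text
top dial ((0.6216235160827637, 0.10584627836942673), (0.09513294696807861, 0.09712792932987213), 70.27574157714844) [0.6218 0.1058 0.0978] [0.0956 0.0978 0.1004]
btn px ((180.42091369628906, 238.5845489501953), (17.424299240112305, 18.297271728515625), 38.863555908203125) at z .064 [[0.5108 0.3181 0.0635]]
[0.5104 0.3178 0.0632] [0.061  0.0632 0.0661]
line ang 19.827726 [0.59863406 0.0979341  0.098     ]
scene dial ((0.6225211024284363, 0.10429289937019348), (0.09575209021568298, 0.10157645493745804), 4.0282697677612305) [0.6238 0.1073 0.0999] [0.0971 0.1    0.1022]
btn px ((424.9438171386719, 369.6364440917969), (21.022693634033203, 24.06377410888672), 141.66845703125) at z .064 [[0.5107 0.3182 0.0635]]
[0.5113 0.3187 0.0655] [0.0598 0.0655 0.0681]
line ang 20.182543 [0.59595042 0.09261562 0.098     ]
[0.5656 0.0858 0.065 ] -159.83679578533017 0.06153233615993706
[0.5658 0.1266 0.065 ] 161.17655820589388 0.06083723985310966
[0.5922 0.1586 0.065 ] 121.14775535265942 0.060312398850231805
[[0.61922591 0.10439404 0.098     ]
 [0.57900009 0.08958186 0.098     ]]
```

Findings from both cameras, which agree:

| Item | Measured | Expected |
|---|---|---|
| Dial axis | (0.622, 0.1055) | – |
| Dial top height | about 0.098 m | 0.098 m |
| Dial line direction | 200° | – |
| Middle dash direction | 161° | 0.70 rad (40°) on from the start |
| Start button top | (0.511, 0.318, 0.064) | – |

Next I shut the gripper and travel high to the robot side of the dial.

```bash
python3 -m crank '[[-0.25,-0.16,0,0],[-0.25,-0.16,0,0],[-0.25,-0.16,0,0],[-0.25,-0.16,0,0],[-0.25,-0.16,0,0],[-0.25,-0.16,0,0],[-0.25,-0.16,0,0],[-0.25,-0.16,0,0],[-0.25,-0.16,0,0],[-0.25,-0.16,0,0]]' 1
cat >> h.py <<'E'
def to(goal,yaw=None):
    o=robot.get_obs();y0=o['ee_rot'][2];d=np.array(goal)-o['tool_pos']
    y=y0 if yaw is None else yaw
    tx=np.array([np.cos(y),np.sin(y),0]);ty=np.array([np.sin(y),-np.cos(y),0])
    print('pos',o['tool_pos'].round(4),'rot',o['ee_rot'].round(3),'F',o['wrist_force'].round(2),'T',o['wrist_torque'].round(2),'t',o['time'].round(2),'w',o['width'].round(4),'|units x,y,z (at yaw %.3f)'%y,(np.array([d@tx,d@ty,-d[2]])/.2).round(4),'turn units',round(((y0-y+np.pi)%(2*np.pi)-np.pi)/(np.pi/2),4))
E
python3 - <<'E'
from h import *
c=np.array([.622,.1055]);f=np.radians(205)
g=c+.083*np.array([np.cos(f),np.sin(f)])
to([*g,.088]); to([*g,.088],np.radians(115))
E
```

```text
time: 1.4
tool_pos: [0.5464, 0.071, 0.2132]
ee_rot: [3.141, -0.0, 2.843]
wrist_force: [0.3, 0.4, 0.4]
width: 0.0008Traceback (most recent call last):
  File "<stdin>", line 4, in <module>
  File "h.py", line 21, in to
    print('pos',o['tool_pos'].round(4),'rot',o['ee_rot'].round(3),'F',o['wrist_force'].round(2),'T',o['wrist_torque'].round(2),'t',o['time'].round(2),'w',o['width'].round(4),'|units x,y,z (at yaw %.3f)'%y,(np.array([d@tx,d@ty,-d[2]])/.2).round(4),'turn units',round(((y0-y+np.pi)%(2*np.pi)-np.pi)/(np.pi/2),4))
                                                                                                                                   ^^^^^^^^^^^^^^^
AttributeError: 'float' object has no attribute 'round'
```

```bash
sed -i "s/o\['time'\].round(2)/round(float(o['time']),2)/;s/o\['width'\].round(4)/round(float(o['width']),4)/" h.py
python3 -m crank '[[0,0,0,0.106],[0,0,0,0.106],[0,0,0,0.106],[0,0,0,0.106],[0,0,0,0.108],[0,0,0.14,0],[0,0,0.14,0],[0,0,0.14,0],[0,0,0.13,0],[0,0,0.075,0]]'
python3 - <<'E'
from h import *
c=np.array([.622,.1055]);f=np.radians(205)
for r in (.083,.0635):
  g=c+r*np.array([np.cos(f),np.sin(f)]); to([*g,.088])
for n in ["scene","wrist"]:
    im,d=robot.snapshot(n); cv2.imwrite(f"pics/{n}1.png",im[:,:,::-1])
E
```

```text
time: 2.65
tool_pos: [0.5445, 0.0726, 0.0865]
ee_rot: [-3.139, -0.001, 2.007]
wrist_force: [-0.6, 0.8, -0.2]
width: 0.0007
pos [0.5445 0.0726 0.0865] rot [-3.139e+00 -1.000e-03  2.007e+00] F [-0.6   0.81 -0.16] T [-0.09  0.04 -0.03] t 2.65 w 0.0007 |units x,y,z (at yaw 2.007) [-0.0147  0.0056 -0.0076] turn units 0.0
pos [0.5445 0.0726 0.0865] rot [-3.139e+00 -1.000e-03  2.007e+00] F [-0.6   0.81 -0.16] T [-0.09  0.04 -0.03] t 2.65 w 0.0007 |units x,y,z (at yaw 2.007) [-0.0147  0.1031 -0.0076] turn units 0.0
```

View pics/scene1.png

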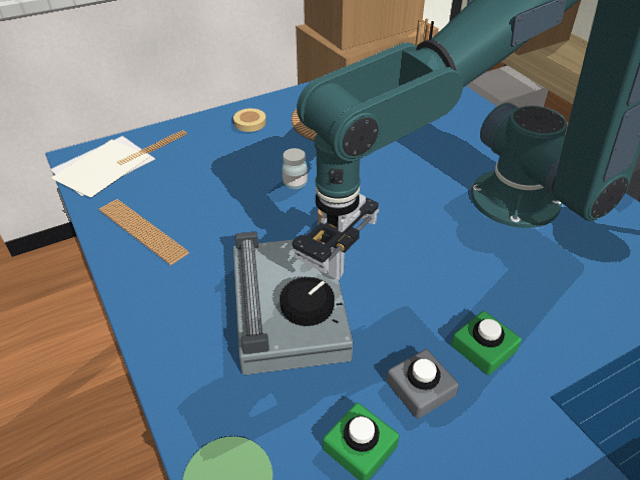

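View pics/wrist1.png

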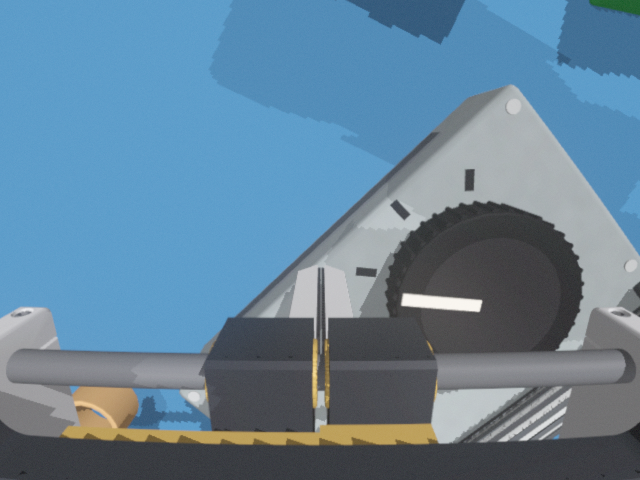

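The scene view shows the closed fingers at (330,270), on the robot side of the dial. The wrist view shows the dial's line still at the first dash (366,272). Before I press in, I'll check the fingertip's clearance from the stamp.

```bash
python3 - <<'E'
from h import *
p=robot.camera_params("top");im=np.load("pics/top0_i.npy").astype(int);C=cloud(p,np.load("pics/top0_d.npy"))
m=(im[...,0]>130)&(im[...,2]<90)&(C[...,2]>.07)&(C[...,2]<.13)&(abs(C[...,1])<.2)&(C[...,0]>.4)
print(m.sum(),np.median(C[m],0),C[m].min(0),C[m].max(0))
p=robot.camera_params("scene");im=np.load("pics/scene0_i.npy").astype(int);C=cloud(p,np.load("pics/scene0_d.npy"))
m=(im[...,0]>100)&(im[...,2]<90)&(C[...,2]>.07)&(C[...,2]<.13)&(abs(C[...,1])<.2)&(C[...,0]>.4)
print(m.sum(),np.median(C[m],0),C[m].min(0),C[m].max(0))
E
```

```text
133 [0.53998552 0.00218534 0.1118071 ] [ 0.53048464 -0.01112632  0.07253611] [0.55467821 0.01405178 0.12147271]
257 [0.54750245 0.00588493 0.08756929] [ 0.53158465 -0.0138161   0.07015632] [0.55968366 0.01699016 0.12309168]
```

```bash
python3 -m crank '[[0,0.02,0,0],[0,0.02,0,0],[0,0.02,0,0],[0,0.02,0,0],[0,0.02,0,0],[0,0.005,0,0],[0,0,0,0],[0,0,0,0],[0,0,0,0],[0,0,0,0]]'
python3 - <<'E'
from h import *
c=np.array([.622,.1055]);f=np.radians(205)
for r in (.0625,):
  g=c+r*np.array([np.cos(f),np.sin(f)]); to([*g,.088])
im,d=robot.snapshot("wrist"); cv2.imwrite(f"pics/wrist2.png",im[:,:,::-1])
E
```

```text
time: 4.0
tool_pos: [0.5645, 0.0815, 0.0885]
ee_rot: [3.141, -0.0, 2.007]
wrist_force: [-0.7, 0.6, -1.0]
width: 0.0004
pos [0.5645 0.0815 0.0885] rot [ 3.141 -0.     2.007] F [-0.66  0.58 -1.01] T [-0.03  0.02  0.01] t 4.0 w 0.0004 |units x,y,z (at yaw 2.007) [-0.0127 -0.0014  0.0025] turn units 0.0
```

View pics/wrist2.png

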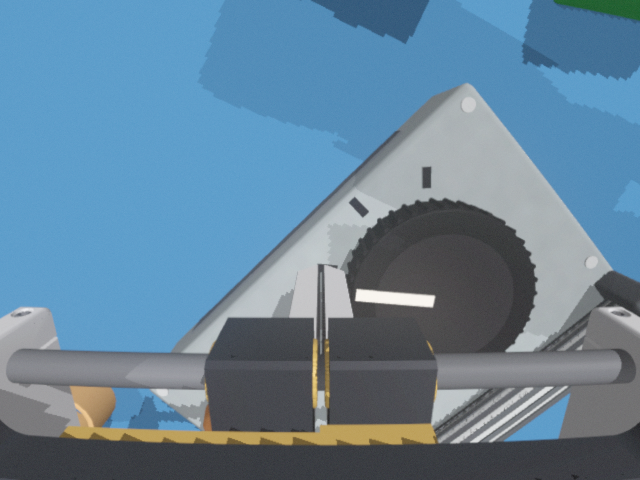

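```bash
python3 -m crank '[[0,0.01,0,0],[0,0,0,0],[0,0,0,0],[0,0,0,0],[0,0,0,0],[0,0,0,0],[0,0,0,0],[0,0,0,0],[0,0,0,0],[0,0,0,0]]'
python3 -m crank '[[0,0.01,0,0],[0,0,0,0],[0,0,0,0],[0,0,0,0],[0,0,0,0],[0,0,0,0],[0,0,0,0],[0,0,0,0],[0,0,0,0],[0,0,0,0]]'
```

```text
time: 5.3
tool_pos: [0.5659, 0.0822, 0.0884]
ee_rot: [-3.14, -0.0, 2.007]
wrist_force: [-5.8, -1.5, 2.7]
width: 0.0006
time: 6.55
tool_pos: [0.566, 0.0822, 0.0884]
ee_rot: [-3.136, -0.0, 2.007]
wrist_force: [-9.2, -4.7, 5.8]
width: 0.0001
```

Contact: about 10 N radially on the rim. Now I rub clockwise along an arc, turning the tool with it, 15° first.

```bash
python3 -m crank '[[0.015,0.0004,0,0.0333],[0.015,0.0004,0,0.0333],[0.015,0.0004,0,0.0333],[0.015,0.0004,0,0.0333],[0.015,0.0004,0,0.0333],[0,0,0,0],[0,0,0,0],[0,0,0,0],[0,0,0,0],[0,0,0,0]]'
cat >> h.py <<'E'
def dial(tag):
    c=np.array([.622,.1055]);o=robot.get_obs();q=o['tool_pos'][:2]-c
    print('phi',np.degrees(np.arctan2(q[1],q[0]))%360,'r',np.hypot(*q).round(4),'yaw',np.degrees(o['ee_rot'][2]),'F',o['wrist_force'].round(1))
    for n in ["wrist","scene"]:
        p=robot.camera_params(n);im,d=robot.snapshot(n);cv2.imwrite(f"pics/{n}_{tag}.png",im[:,:,::-1])
        v,u=np.mgrid[0:480,0:640]; w=im.min(2)>150
        A=atz(p,np.c_[u[w],v[w]],.098)[:,:2]; k=np.hypot(*(A-c).T)<.047; A=A[k]
        if len(A)<15: print(n,'few',len(A));continue
        l=cv2.fitLine(A.astype(np.float32),cv2.DIST_L2,0,.01,.01).ravel(); a=np.degrees(np.arctan2(l[1],l[0]))
        m=A.mean(0)-c; 
        if m@l[:2]<0:a+=180
        a%=360; print(n,len(A),'line ang',round(a,1),'dial rad',round(np.radians(200-a),3))
E
python3 -c "
from h import *
dial('a')"
```

```text
time: 7.8
tool_pos: [0.5622, 0.0972, 0.0884]
ee_rot: [-3.138, -0.0, 1.746]
wrist_force: [-7.2, -1.7, 4.3]
width: 0.0005
phi 187.87133608462463 r 0.0603 yaw 100.0146695315865 F [-7.2 -1.7  4.3]
wrist 995 line ang 186.8 dial rad 0.23
scene 64 line ang 188.5 dial rad 0.201
```

View pics/wrist_a.png

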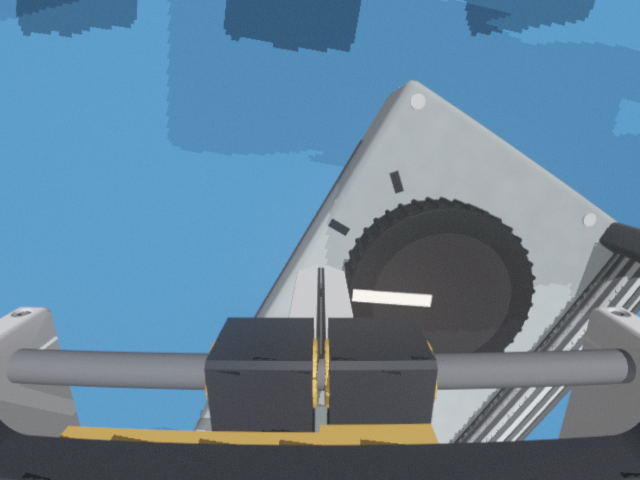

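The wrist view shows the dial following without slip: its line at (390,298) reads 0.20–0.23 rad. I continue another 15°, past the hump.

```bash
python3 -m crank '[[0.015,0.002,0,0.0333],[0.015,0.001,0,0.0333],[0.015,0.0006,0,0.0333],[0.015,0.0006,0,0.0333],[0.015,0.0006,0,0.0333],[0,0,0,0],[0,0,0,0],[0,0,0,0],[0,0,0,0],[0,0,0,0]]'
python3 -c "
from h import *
dial('b')"
```

```text
time: 9.15
tool_pos: [0.5625, 0.1144, 0.0884]
ee_rot: [-3.139, -0.003, 1.485]
wrist_force: [-6.2, 3.1, 2.9]
width: 0.0003
phi 171.46026241358325 r 0.0602 yaw 85.08023438574303 F [-6.2  3.1  2.9]
wrist 1013 line ang 171.6 dial rad 0.496
scene 68 line ang 126.5 dial rad 1.283
```

View pics/wrist_b.png

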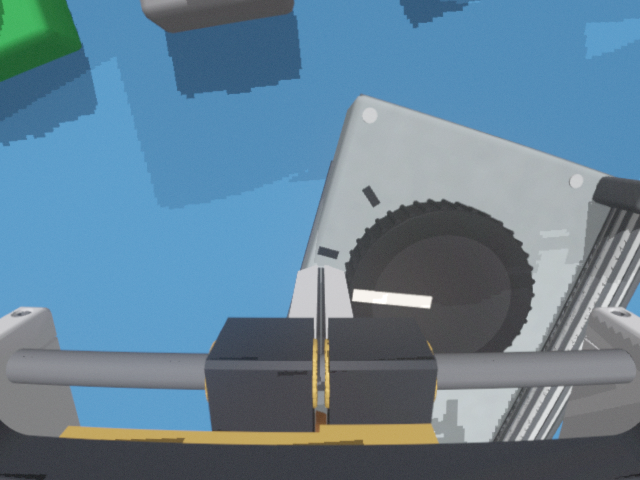

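The wrist view shows the line at (390,298), which reads 0.50 rad, past 0.40. The scene estimate of 1.28 is wrong: it was polluted by bright gripper pixels, and the dashes in the wrist picture rule it out. I back straight off so the dial snaps on.

```bash
python3 -m crank '[[0,-0.06,0,0],[0,-0.06,0,0],[0,0,0,0],[0,0,0,0],[0,0,0,0],[0,0,0,0],[0,0,0,0],[0,0,0,0],[0,0,0,0],[0,0,0,0]]'
python3 -c "
from h import *
dial('c')"
```

```text
time: 10.5
tool_pos: [0.5397, 0.1146, 0.0885]
ee_rot: [3.142, -0.0, 1.484]
wrist_force: [-0.5, 0.2, -0.5]
width: 0.0005
phi 173.6843417516511 r 0.0828 yaw 85.03329260014094 F [-0.5  0.2 -0.5]
wrist 971 line ang 158.5 dial rad 0.723
scene 60 line ang 158.9 dial rad 0.717
```

View pics/wrist_c.png

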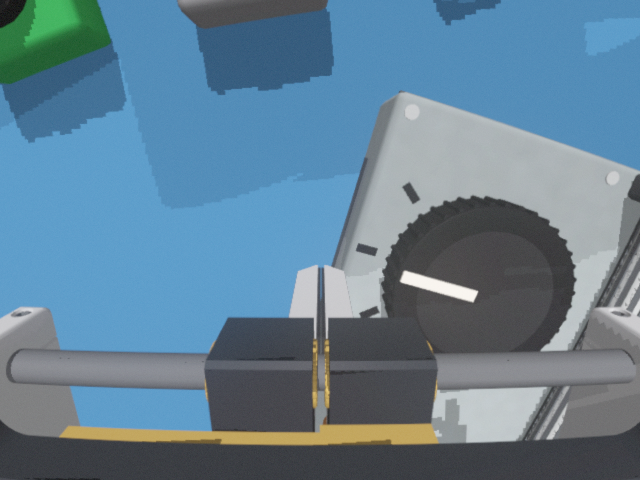

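View pics/scene_c.png

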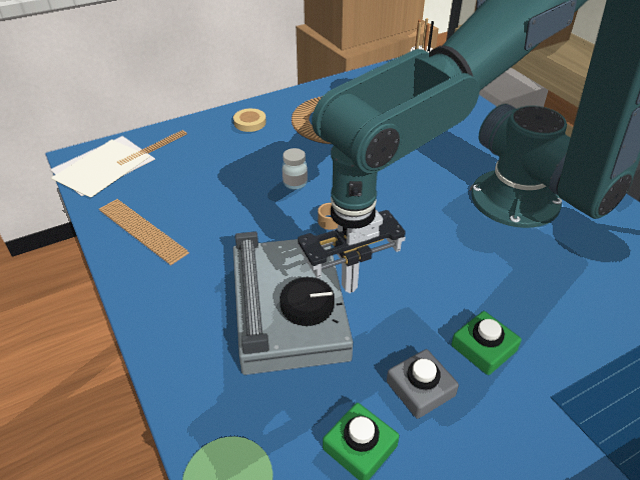

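Both cameras now read about 0.72 rad with the line at the middle dash: (367,249) in the wrist view, (320,294) in the scene view. The dial has clicked once. Next I go up and over to the grey box's button.

```bash
python3 -m crank '[[0,0,-0.17,0],[0,0,-0.17,0],[0,0,-0.17,0],[0.167,-0.0385,0,0],[0.167,-0.0385,0,0],[0.167,-0.0385,0,0],[0.167,-0.0385,0,0],[0.167,-0.0385,0,0],[0.167,-0.0385,0,0],[0,0,0,0]]'
python3 -c "
from h import *
to([.511,.318,.0725])
im,d=robot.snapshot('scene');cv2.imwrite('pics/scene_d.png',im[:,:,::-1])
"
```

```text
time: 11.85
tool_pos: [0.5103, 0.3201, 0.1901]
ee_rot: [-3.141, -0.0, 1.487]
wrist_force: [0.5, 0.1, -0.7]
width: 0.0006
pos [0.5103 0.3201 0.1901] rot [-3.141 -0.     1.487] F [ 0.53  0.1  -0.72] T [-0.08  0.08 -0.04] t 11.85 w 0.0006 |units x,y,z (at yaw 1.487) [-0.0104  0.0043  0.5881] turn units 0.0
```

View pics/scene_d.png

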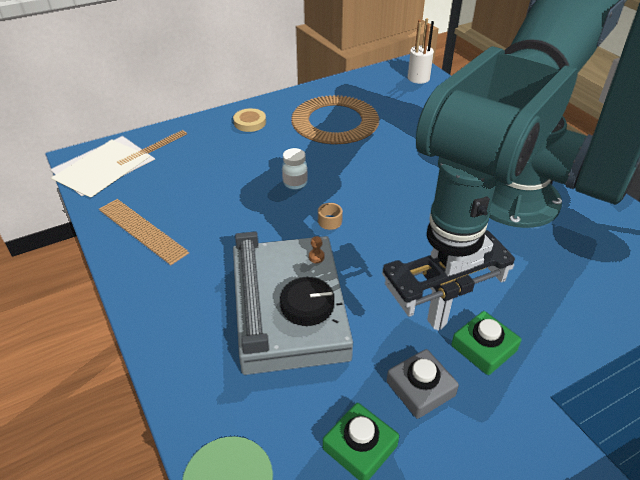

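The scene shows the fingers above the grey box, the dial line on the middle dash, and the stamp, ring and jar unmoved. I descend to just above the button.

```bash
python3 -m crank '[[-0.01,0.004,0.13,0],[0,0,0.13,0],[0,0,0.13,0],[0,0,0.1,0],[0,0,0.06,0],[0,0,0.02,0],[0,0,0,0],[0,0,0,0],[0,0,0,0],[0,0,0,0]]'
python3 -c "
from h import *
to([.511,.318,.0645])
im,d=robot.snapshot('wrist');cv2.imwrite('pics/wrist_e.png',im[:,:,::-1])
im,d=robot.snapshot('scene');cv2.imwrite('pics/scene_e.png',cv2.resize(im[280:430,350:550,::-1],None,fx=4,fy=4))
"
```

```text
time: 13.15
tool_pos: [0.5119, 0.3164, 0.077]
ee_rot: [3.141, -0.0, 1.484]
wrist_force: [0.5, 0.1, -0.2]
width: 0.0003
pos [0.5119 0.3164 0.077 ] rot [ 3.141 -0.     1.484] F [ 0.52  0.06 -0.16] T [-0.07  0.07  0.02] t 13.15 w 0.0003 |units x,y,z (at yaw 1.484) [ 0.0078 -0.005   0.0623] turn units 0.0
```

View pics/scene_e.png

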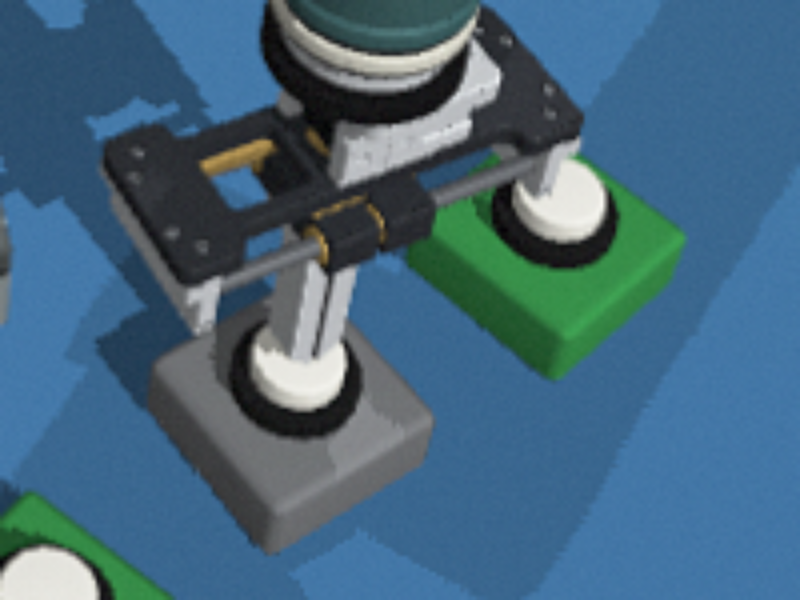

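The fingertips are centred over the white button of the grey box, (300,370) in the crop. I press now.

```bash
python3 -m crank '[[0.004,-0.002,0.02,0],[0,0,0.02,0],[0,0,0.02,0],[0,0,0.01,0],[0,0,0.01,0],[0,0,0.01,0],[0,0,0,0],[0,0,0,0],[0,0,0,0],[0,0,0,0]]'
python3 -c "
from h import *
to([.511,.318,.0645])
im,d=robot.snapshot('scene');cv2.imwrite('pics/scene_f.png',cv2.resize(im[280:430,350:550,::-1],None,fx=4,fy=4))
"
```

```text
time: 14.5
tool_pos: [0.5117, 0.3173, 0.064]
ee_rot: [3.139, -0.002, 1.484]
wrist_force: [-7.9, -3.0, 20.8]
width: 0.0007
pos [0.5117 0.3173 0.064 ] rot [ 3.139e+00 -2.000e-03  1.484e+00] F [-7.93 -3.04 20.78] T [-0.83  1.57 -0.05] t 14.5 w 0.0007 |units x,y,z (at yaw 1.484) [ 0.003  -0.0038 -0.0026] turn units 0.0
```

View pics/scene_f.png

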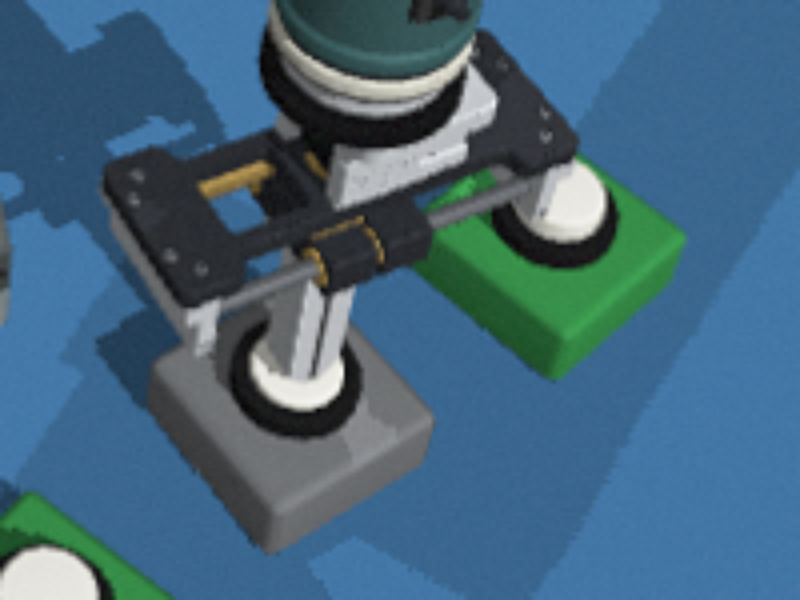

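20.8 N at TCP z 0.064 is far above the 6 N needed, and the button is visibly sunk in its collar, so it is at its stop. I let it up and clear away.

```bash
python3 -m crank '[[0,0,-0.03,0],[0,0,-0.05,0],[0,0,-0.1,0],[0,0,-0.15,0],[0,0,-0.15,0],[0,0,-0.15,0],[0,-0.2,0,0],[0,-0.2,0,0],[0,0,0,0],[0,0,0,0]]'
python3 -c "
from h import *
dial('g'); to([.5,.3,.2])
for n,b in (('top',(182,239)),('scene',(424,371))):
  p=robot.camera_params(n);im,d=robot.snapshot(n);cv2.imwrite(f'pics/{n}_h.png',im[:,:,::-1]);C=cloud(p,d)
  C0=cloud(p,np.load(f'pics/{n}0_d.npy'));i0=np.load(f'pics/{n}0_i.npy')
  v,u=np.mgrid[0:480,0:640];m=(np.hypot(u-b[0],v-b[1])<14)
  print(n,[np.median(c[...,2][m&(i.min(2)>170)]).round(4) for c,i in ((C0,i0),(C,im))])
"
```

```text
time: 15.8
tool_pos: [0.4319, 0.3238, 0.1841]
ee_rot: [3.142, 0.0, 1.484]
wrist_force: [1.3, -1.1, 1.4]
width: 0.0003
phi 131.0395688819013 r 0.2895 yaw 85.03430495287512 F [ 1.3 -1.1  1.4]
wrist 219 line ang 161.0 dial rad 0.681
scene 65 line ang 159.0 dial rad 0.715
pos [0.4324 0.3237 0.1841] rot [-3.141  0.     1.483] F [ 0.02  1.85 -0.12] T [-0.08  0.08  0.01] t 15.9 w 0.0004 |units x,y,z (at yaw 1.483) [-0.0887  0.3468 -0.0797] turn units 0.0
top [np.float64(0.0632), np.float64(0.0634)]
scene [np.float64(0.0655), np.float64(0.0652)]
```

```bash
python3 -c "
import cv2,numpy as np
a=cv2.imread('pics/top_h.png');b=cv2.imread('pics/scene_h.png')
cv2.imwrite('pics/i.png',cv2.resize(np.hstack([a,b]),(800,300),interpolation=cv2.INTER_AREA))
n=np.load('pics/scene0_i.npy')[:,:,::-1]
cv2.imwrite('pics/j.png',np.hstack([cv2.resize(x[130:380,220:480],None,fx=1.5,fy=1.5) for x in (n,b)]))"
```

```text
(no output)
```

View pics/i.png

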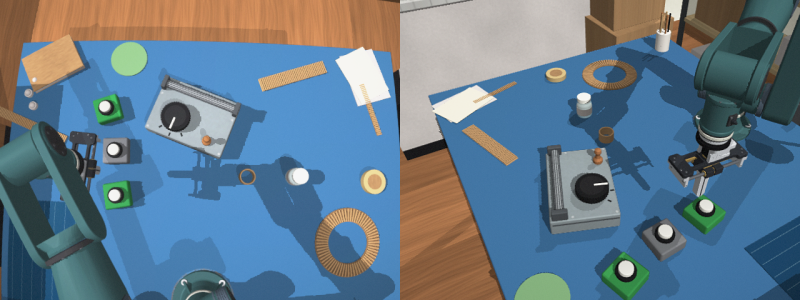

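View pics/j.png

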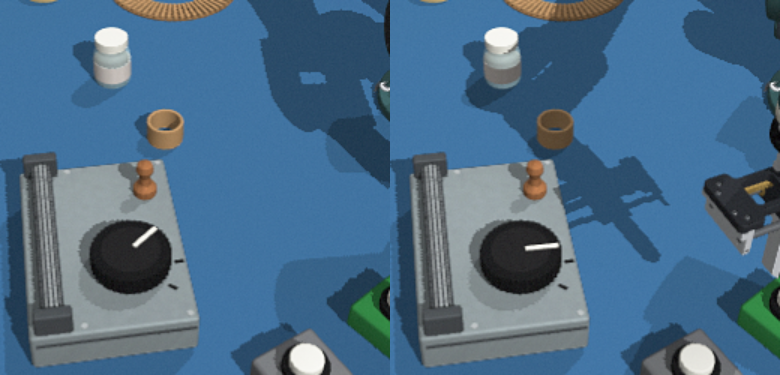

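The dial is on the middle dash and the button is back at its starting height. The jar, ring and stamp sit at the same pixels as before, and the gripper is clear of everything. I hand in.

```bash
python3 -c "
from bench import robot
print(robot.close_job())"
```

```text
the job is handed in; nothing more can be done
None
```

I set the dial one click deeper, pressed the start button on the grey switch box and handed the job in at about 16 s. I got no verdict back.

- **Dial:** With the fingers shut, I rubbed the rim clockwise at about 7–10 N to roughly 0.50 rad. I then backed off and it snapped to the middle detent. The last readings were 0.68 rad (wrist camera) and 0.715 rad (scene camera), with the white line on the middle dash.
- **Start button:** I pressed it to its stop at about 21 N, where it takes 6 N, and it sprang back. Its height was 63.2 mm before and 63.4 mm after in the top camera, and 65.5 and 65.2 mm in the scene camera.
- **Bystanders:** The jar, card ring and stamp looked unmoved in the before and after pictures; I did not measure their positions again. At hand-in, the gripper stood well clear of everything.
- **Reading that disagreed:** One scene-camera reading during the rub gave 1.28 rad. Bright gripper pixels had got into the line fit; the wrist picture showed 0.50 rad at that moment, and both cameras agreed once the arm had backed off.

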